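# Tamp the dog biscuits level in their tub

### The job

The chunky dog biscuits in the wooden tub stand up against its ends: pick up the wooden tamper by its bar and, with its flat foot, press them down until all six lie flat and level on the tub's floor, finishing with a firm steady push of about 15 N on the level biscuits, but never more than 30 N on any one biscuit or on the tub, or they break. Do not touch the biscuits with the gripper, and keep hold of the tamper until you stand it upright on the open worktop again. Leave the bowl, jars and timer where they are.

Things in the scene. Friction and masses are not known exactly. Their poses are not given: they have to be found in the camera images.
- tub: fixed open wooden tub: outside 88 mm along its x, 174 mm along its y, 70 mm high; inside 74 x 160 mm, 62 mm deep, walls 7 mm, floor 8 mm thick. Origin: centre of its underside; z up; y is its long axis. It does not move
- tub_floor (a point): centre of the tub's inner floor, 8 mm above the worktop; axes as the tub's
- tamper: loose wooden tamper, about 0.25 to 0.42 kg, standing on the worktop: dark flat square foot 60 x 60 x 16 mm, from its middle an upright bar with flat sides, 24 mm along its x and 40 mm along its y, up to 135 mm. Origin: centre of the foot's flat underside; z up along the bar. The foot fits the tub's 74 mm inner width with 7 mm each side when its sides are parallel to the tub's
- tamper_grip (a point): on the tamper's axis, 110 mm above its foot's underside: where to grip the bar, across its 24 mm sides (fingers closing along the tamper's x)
- biscuit_1: loose hard light brown dog biscuit, 28 x 46 x 18 mm (x, y, z), 30 g, origin at its centre, so 9 mm above the tub's floor when it lies level. At the start in the tub's row at -x, leaning on the +y end wall at about 46 degrees, held by friction, its top about 46 mm above the tub's floor; pressed by the foot it may stick part way, and then comes free if the foot is rubbed 5 to 10 mm away from that wall and back under a light load, and then goes down
- biscuit_2: loose hard dark brown dog biscuit, 28 x 46 x 18 mm (x, y, z), 30 g, origin at its centre, so 9 mm above the tub's floor when it lies level. At the start in the tub's row at -x, leaning on the -y end wall at about 46 degrees, held by friction, its top about 46 mm above the tub's floor; pressed by the foot it may stick part way, and then comes free if the foot is rubbed 5 to 10 mm away from that wall and back under a light load, and then goes down
- biscuit_3: loose hard light brown dog biscuit, 28 x 46 x 18 mm (x, y, z), 30 g, origin at its centre, so 9 mm above the tub's floor when it lies level. At the start in the tub's row at -x, middle, lying flat
- biscuit_4: loose hard dark brown dog biscuit, 28 x 46 x 18 mm (x, y, z), 30 g, origin at its centre, so 9 mm above the tub's floor when it lies level. At the start in the tub's row at +x, leaning on the +y end wall at about 46 degrees, held by friction, its top about 46 mm above the tub's floor; pressed by the foot it may stick part way, and then comes free if the foot is rubbed 5 to 10 mm away from that wall and back under a light load, and then goes down
- biscuit_5: loose hard light brown dog biscuit, 28 x 46 x 18 mm (x, y, z), 30 g, origin at its centre, so 9 mm above the tub's floor when it lies level. At the start in the tub's row at +x, leaning on the -y end wall at about 46 degrees, held by friction, its top about 46 mm above the tub's floor; pressed by the foot it may stick part way, and then comes free if the foot is rubbed 5 to 10 mm away from that wall and back under a light load, and then goes down
- biscuit_6: loose hard dark brown dog biscuit, 28 x 46 x 18 mm (x, y, z), 30 g, origin at its centre, so 9 mm above the tub's floor when it lies level. At the start in the tub's row at +x, middle, lying flat
- pet_bowl: light blue pet bowl, 169 mm across, 51 mm high, loose, a bystander; origin at the centre of its underside
- jam_jar: jam jar, 68 mm across, 84 mm high, loose, a bystander; origin at the centre of its underside
- egg_timer: red and white egg timer, 56 mm across, 56 mm high, loose, a bystander; origin at the centre of its underside
- spice_b: spice jar with a dark cap, 41 mm across, 105 mm high, loose, a bystander; origin at the centre of its underside
There are look-alikes about, which are no part of the job. Leave any green or turquoise look-alike of the tamper alone.

How it is judged:
On the way, in this order (a step that is already met when the one before it is completed fails the run):
1. the tamper is lifted clear of the worktop (height (world z) of tamper above 0.05 m), for 0.2 s.
2. all six biscuits lie level in the tub while the tamper presses on them with more than about 10 N for 0.3 s (the tub bears more than 12 N, of which about 2 N is the biscuits' own weight) (z of each of biscuit_1, biscuit_2, biscuit_3, biscuit_4, biscuit_5, biscuit_6 in the frame of tub_floor below 0.0125 m and x of biscuit_1 in the frame of tub_floor between -0.037 and 0.037 m and y of biscuit_1 in the frame of tub_floor between -0.08 and 0.08 m and x of biscuit_2 in the frame of tub_floor between -0.037 and 0.037 m and y of biscuit_2 in the frame of tub_floor between -0.08 and 0.08 m and x of biscuit_3 in the frame of tub_floor between -0.037 and 0.037 m and y of biscuit_3 in the frame of tub_floor between -0.08 and 0.08 m and x of biscuit_4 in the frame of tub_floor between -0.037 and 0.037 m and y of biscuit_4 in the frame of tub_floor between -0.08 and 0.08 m and x of biscuit_5 in the frame of tub_floor between -0.037 and 0.037 m and y of biscuit_5 in the frame of tub_floor between -0.08 and 0.08 m and x of biscuit_6 in the frame of tub_floor between -0.037 and 0.037 m and y of biscuit_6 in the frame of tub_floor between -0.08 and 0.08 m and (contact force between tamper and biscuit_1 above 2 N or contact force between tamper and biscuit_2 above 2 N or contact force between tamper and biscuit_3 above 2 N or contact force between tamper and biscuit_4 above 2 N or contact force between tamper and biscuit_5 above 2 N or contact force between tamper and biscuit_6 above 2 N) and contact force between tub and anything else above 12 N), for 0.3 s.
At the end, for the whole second after the job is handed in: all six biscuits lie in the tub with their centres less than 12.5 mm above its floor (9 mm when flat); the tamper stands upright on the worktop (foot within 4 mm of it, tilt under 0.06 rad), at rest, released and clear of the tub (z of each of biscuit_1, biscuit_2, biscuit_3, biscuit_4, biscuit_5, biscuit_6 in the frame of tub_floor below 0.0125 m and x of biscuit_1 in the frame of tub_floor between -0.037 and 0.037 m and y of biscuit_1 in the frame of tub_floor between -0.08 and 0.08 m and x of biscuit_2 in the frame of tub_floor between -0.037 and 0.037 m and y of biscuit_2 in the frame of tub_floor between -0.08 and 0.08 m and x of biscuit_3 in the frame of tub_floor between -0.037 and 0.037 m and y of biscuit_3 in the frame of tub_floor between -0.08 and 0.08 m and x of biscuit_4 in the frame of tub_floor between -0.037 and 0.037 m and y of biscuit_4 in the frame of tub_floor between -0.08 and 0.08 m and x of biscuit_5 in the frame of tub_floor between -0.037 and 0.037 m and y of biscuit_5 in the frame of tub_floor between -0.08 and 0.08 m and x of biscuit_6 in the frame of tub_floor between -0.037 and 0.037 m and y of biscuit_6 in the frame of tub_floor between -0.08 and 0.08 m and height (world z) of tamper between -0.004 and 0.004 m and angle between tamper's own z axis and vertical below 0.06 rad and linear speed of tamper below 0.02 m/s and contact force between tamper and tub below 0.1 N); the robot touches nothing.
It fails at once if the tamper presses on a biscuit or on the tub's wall with more than 30 N (contact force between tamper and tub above 30 N or contact force between tamper and biscuit_1 above 30 N or contact force between tamper and biscuit_2 above 30 N or contact force between tamper and biscuit_3 above 30 N or contact force between tamper and biscuit_4 above 30 N or contact force between tamper and biscuit_5 above 30 N or contact force between tamper and biscuit_6 above 30 N).
It fails at once if the gripper or arm touches a biscuit (contact force between any of the fingers, the arm and biscuit_1 above 0.5 N or contact force between any of the fingers, the arm and biscuit_2 above 0.5 N or contact force between any of the fingers, the arm and biscuit_3 above 0.5 N or contact force between any of the fingers, the arm and biscuit_4 above 0.5 N or contact force between any of the fingers, the arm and biscuit_5 above 0.5 N or contact force between any of the fingers, the arm and biscuit_6 above 0.5 N).
It fails at once if the tamper is let go while it is off the worktop (height (world z) of tamper above 0.025 m and contact force between the fingers and tamper below 0.5 N).
It fails at once if the pet bowl, jam jar, egg timer or spice jar is moved by more than 15 mm (distance of any of pet_bowl, jam_jar, egg_timer, spice_b from where it was at the start of the episode above 0.015 m).
It also fails if it takes over 72 s, if anything falls off the work surface, if the arm or the gripper's body presses on something with over 40 N, if the wrist force passes 120 N, or if a joint passes its speed limit or range.

### The arm

A 7-joint arm with a two-finger parallel gripper is mounted at the origin on a cart in front of the work surface, level with it; the furniture and walls round the work are solid. World frame = base frame: x ahead of the robot, y to its left, z up, the work surface at z = 0. Lengths are in m, angles in rad, forces in N, time in s.
With the tool pointing down it reaches from about 0.4 to 0.85 m from the base axis. Payload 10.4 kg.
Tool frame: the origin (TCP) lies between the finger pads; the fingertips stand 19 mm ahead of it and the grasp point (between the pads) is the TCP; x points along the fingers, y is the direction in which the jaws open and shut, and the axes are right-handed (so a half turn about x gives the same grasp; the last joint's range is limited). The gripper opens to 87 mm and grips with 3 to 60 N. Pads are 19 mm wide; open, the fingers measure 117 mm over their backs; the gripper's body (75 mm by 190 mm) begins 51 mm behind the grasp point.
Start: joints at [1.122, 0.332, -0.065, 1.46, 0.022, 1.35, -0.088], TCP at [0.258, -0.569, 0.242] pointing down, gripper open.
Joint ranges: [-2.6, 2.6], [-0.5, 2.12], [-1.47, 1.34], [0.16, 2.42], [-1.27, 4.41], [0.06, 2.06], [-2.6, 2.6]. Speed limits (rad/s): [2.22, 2.22, 2.79, 2.79, 3.14, 3.14, 3.14].

### API

Orientations are given as a unit quaternion [x, y, z, w].
In Python, from bench import r gives the robot as it stands.
- The arm moves only by the tool drive_tool, never from a script. Its argument "motion" is a list of rows, each a list of 4 numbers: the shift along the tool's x, y, z in cm, then the turn about the tool's x in units of 5 degrees (1.0 is 5 degrees). In form: [[tx, ty, tz, twist], ...]. A call has 1 to 20 rows; each row is the pose to reach, as a shift and turn from the pose commanded when the call began, along the tool's axes at that moment; what a row does not reach only later rows make up. A row lasts 1/12 s, in which the tool goes at most 41.7 mm and 7.16 degrees, less where a joint would pass 70% of its speed; a pose out of reach is approached as far as the arm can. A call with a gripper value outside its range is refused whole. "grip" is the closure in counts, from 0 (fully open) to 255 (shut), set as the call begins (left out, the last holds). The fingers move at their own pace and stop on an object; "force" is the grip in N (left out, the last holds). Time passes only in rows, so rows that repeat a pose let the fingers close. It gives the time, the measured TCP pose, the force and the opening at its end, in the units of the state.
- r.read_state(): the state, without advancing time (a new reading comes with each control period).
- r.camera(name): name is "scene" or "top"; returns the picture (400x640x3 uint8, red, green, blue); there is no depth.
- r.calibration(name): a dict with "fx", "fy", "cx", "cy" (pixels), "xyz" and "orientation" of the camera in the world. Camera axes: x right, y up, looking along -z (the intrinsics and any distortion apply to the point x, -y, -z); pixel columns grow to the right and rows downward; lengths in m; the calibration is good to about 2 mm. A picture is of the moment at which its call begins. calibration takes no time and is no camera call.
- r.close_job(): hands the job in, once; it reports no verdict.
The state is a dict: "time": time; "joint_positions": joint angles; "joint_vel": joint speeds; "joint_torque": joint torques, N m; "ee_pos": TCP position; "eef_rot": TCP orientation; "ft_force": force on the tool from outside, world axes, zero at the start; "torque": the same for the moment, N m; "width": finger opening in m.
Only numpy, scipy, OpenCV 4.12 (cv2) and the standard library are available. Lean on these libraries where they do the work, as an engineer would, in place of code of your own. Each camera call takes 0.05 s, during which the arm holds its last target.

## Working session

There is one attempt and no reset: what is moved stays moved. The work goes in short steps, Python scripts to look and compute and a tool call to move; the robot and the scene stay as the last step left them, time stands still between calls to the robot, and variables do not carry over. Pictures are saved under pics/ and viewed, and the job is handed in when it is done.

Besides the shell and the picture viewer there is one more tool, called after "Call:" in YAML: its name, and indented under it one key for each argument. drive_tool: Moves the arm, as the interface text tells. Its arguments: {"type":"object","properties":{"motion":{"type":"array","items":{"type":"array","items":{"type":"number"}}},"grip":{"type":"number"},"force":{"type":"number"}},"required":["motion"]}

```bash
mkdir -p pics; ls; python3 - <<'E'
from bench import r
import cv2
for n in("scene","top"):
    im=r.camera(n); cv2.imwrite(f"pics/{n}0.png",im[:,:,::-1]); print(r.calibration(n))
print(r.read_state())
E
```

```text
pics
{'fx': 448.23147947917926, 'fy': 448.23147947917926, 'cx': 318.997685114232, 'cy': 199.17787871364456, 'xyz': array([-0.35696661,  0.57948989,  1.11260754]), 'orientation': array([-0.1653768 ,  0.36768152,  0.83428415, -0.37607284])}
{'fx': 423.2042883810288, 'fy': 423.2042883810288, 'cx': 317.81545210632163, 'cy': 196.36844895756252, 'xyz': array([ 0.32595376, -0.1596186 ,  1.41464715]), 'orientation': array([-0.04131239,  0.03212945,  0.71454978, -0.69762425])}
{'time': 0.1, 'joint_positions': array([ 1.12241632,  0.33284114, -0.06470653,  1.46081852,  0.02158761,
        1.3499124 , -0.08850146]), 'joint_vel': array([ 7.56224320e-04, -1.40790746e-03,  3.79962222e-05, -1.69195927e-03,
        1.34372737e-03, -9.17857320e-04, -1.52800015e-03]), 'joint_torque': array([ 9.52447335e-04, -6.24545860e+01,  2.42391892e-02, -3.90711951e+01,
       -6.13250420e-02,  3.67467140e-02,  6.33030345e-05]), 'ee_pos': array([ 0.2580214 , -0.56891191,  0.24083175]), 'eef_rot': array([-0.69103123, -0.14984897,  0.69125225, -0.14896793]), 'ft_force': array([-0.19451796,  0.39185344,  0.35582245]), 'torque': array([-0.00300922, -0.0128954 ,  0.01408378]), 'width': 0.08661050743329361}
```

View pics/scene0.png

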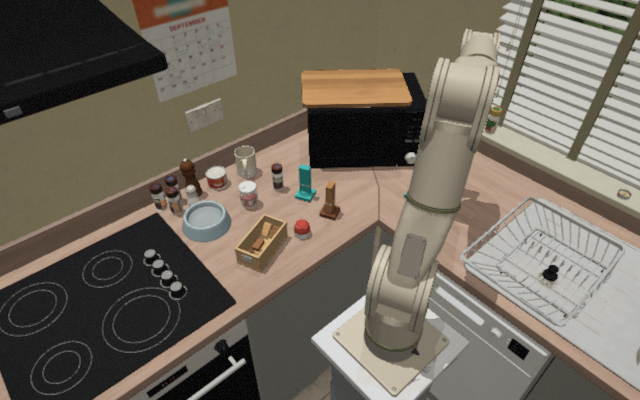

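View pics/top0.png

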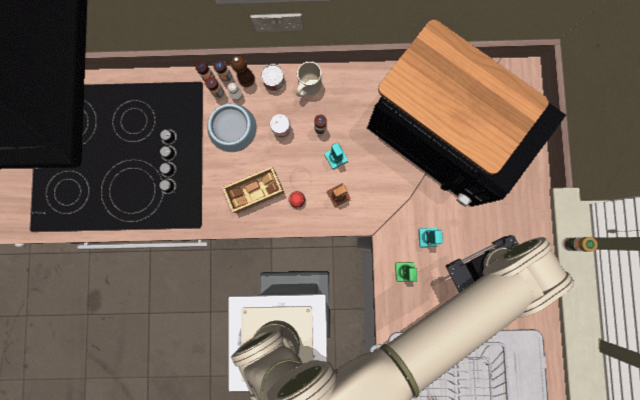

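The scene view shows the brown tamper at (330,200), the tub at (262,243) and the egg timer at (302,229). In the top view they are at (339,195), (254,190) and (297,200). I'll zoom in on these.

```bash
cat > h.py <<'E'
import numpy as np, cv2
from scipy.spatial.transform import Rotation as R
from bench import r
class Cam:
    def __init__(s,n):
        c=r.calibration(n); s.c=c; s.p=np.array(c['xyz']); s.R=R.from_quat(c['orientation']).as_matrix()
    def proj(s,P):
        q=(np.atleast_2d(P)-s.p)@s.R
        return np.c_[s.c['cx']+s.c['fx']*q[:,0]/-q[:,2], s.c['cy']-s.c['fy']*q[:,1]/-q[:,2]]
    def cast(s,uv,z):
        uv=np.atleast_2d(np.array(uv,float))
        d=np.c_[(uv[:,0]-s.c['cx'])/s.c['fx'],-(uv[:,1]-s.c['cy'])/s.c['fy'],-np.ones(len(uv))]@s.R.T
        z=np.broadcast_to(z,len(uv))
        return s.p+d*((z-s.p[2])/d[:,2])[:,None]
def zoom(im,x0,y0,w,h,k,name):
    cv2.imwrite(name,cv2.resize(im[y0:y0+h,x0:x0+w,::-1],None,fx=k,fy=k,interpolation=cv2.INTER_CUBIC))
E
python3 - <<'E'
from h import *
a=cv2.imread("pics/top0.png")[:,:,::-1]; b=cv2.imread("pics/scene0.png")[:,:,::-1]
zoom(a,210,130,160,100,5,"pics/topz.png"); zoom(b,220,155,140,120,5,"pics/scz.png")
E
```

```text
(no output)
```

View pics/topz.png

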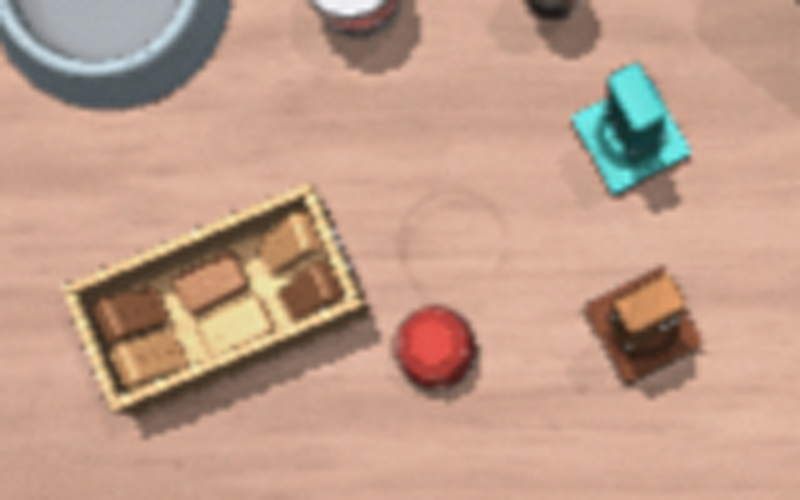

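View pics/scz.png

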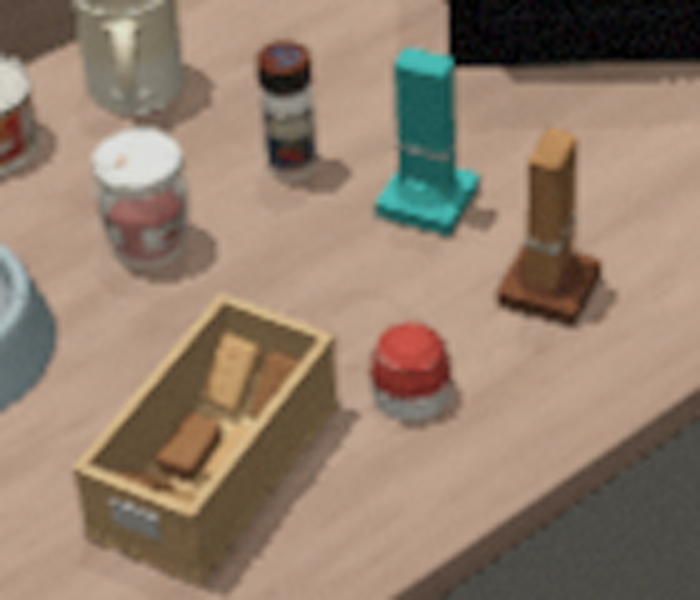

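The top zoom shows the tub rim corners at (67,290), (310,187), (365,303) and (118,410). The tamper foot corners are at (585,308), (662,268), (702,345) and (630,384).

```bash
cat > meas.py <<'E'
from h import *
def up(uv): return (np.array(uv,float)+.5)/5-.5+np.array([210,130])
def rect(P):
    P=np.array(P)[:,:2]; (c,wh,a)=cv2.minAreaRect((P*1000).astype(np.float32)); return P.mean(0),c,wh,a
T=Cam("top");S=Cam("scene")
tub=T.cast(up([(67,290),(310,187),(365,303),(118,410)]),.07)[:,:2]
print("tub",tub.round(4),tub.mean(0),[np.linalg.norm(tub[i]-tub[i-1]).round(4) for i in range(4)])
d=(tub[0]+tub[3]-tub[1]-tub[2]); print("long axis yaw",np.degrees(np.arctan2(d[1],d[0])))
ft=T.cast(up([(585,308),(662,268),(702,345),(630,384)]),[.016,.016,.016,.016])[:,:2]
print("foot",ft.round(4),ft.mean(0),[np.linalg.norm(ft[i]-ft[i-1]).round(4) for i in range(4)])
for i in range(4):
    e=ft[i]-ft[i-1]; print(np.degrees(np.arctan2(e[1],e[0])))
bt=T.cast(up([(612,302),(668,275),(686,305),(630,333)]),.135)[:,:2]
print("bartop",bt.round(4),bt.mean(0),[np.linalg.norm(bt[i]-bt[i-1]).round(4) for i in range(4)])
for i in range(4):
    e=bt[i]-bt[i-1]; print(np.degrees(np.arctan2(e[1],e[0])))
print('timer',T.cast(up([435,345]),.045))
# scene
def us(uv): return (np.array(uv,float)+.5)/5-.5+np.array([220,155])
q=S.cast(us([(78,467),(225,298),(332,338),(193,514)]),.07)[:,:2]; print("tub scene",q.round(4),q.mean(0))
q=S.cast(us([(500,290),(525,250),(600,262),(575,310)]),.016)[:,:2]; print("foot scene",q.round(4),q.mean(0))
q=S.cast(us([(530,160),(549,128),(577,138),(560,170)]),.135)[:,:2]; print("bar scene",q.round(4),q.mean(0))
# masks
im=cv2.imread("pics/top0.png"); hsv=cv2.cvtColor(im,cv2.COLOR_BGR2HSV)
for n,(u,v) in dict(foot=(336,208),foot2=(330,192),bartop=(340,190),wood=(300,220),rim=(247,180)).items(): print(n,hsv[v,u])
E
python3 meas.py
```

```text
tub [[ 0.5022  0.1601]
 [ 0.5652  0.003 ]
 [ 0.489  -0.0314]
 [ 0.4242  0.1274]] [0.49516796 0.06474475] [np.float64(0.0846), np.float64(0.1693), np.float64(0.0836), np.float64(0.1716)]
long axis yaw 112.0280534264153
foot [[ 0.4886 -0.1727]
 [ 0.5141 -0.2247]
 [ 0.4619 -0.2497]
 [ 0.4372 -0.2013]] [ 0.47545833 -0.21210464] [np.float64(0.0588), np.float64(0.0579), np.float64(0.0579), np.float64(0.0544)]
29.011057512166662
-63.819957734961804
-154.39001910916173
117.08685826030491
bartop [[ 0.478  -0.1881]
 [ 0.4937 -0.2227]
 [ 0.4751 -0.2331]
 [ 0.4588 -0.1986]] [ 0.47639514 -0.21062509] [np.float64(0.0219), np.float64(0.0379), np.float64(0.0214), np.float64(0.0382)]
28.454584019981453
-65.54214285726385
-150.8867676593299
115.25191750064941
timer [[ 0.46340591 -0.07426473  0.045     ]]
tub scene [[ 0.5005  0.1649]
 [ 0.5608  0.0085]
 [ 0.4844 -0.0217]
 [ 0.423   0.1339]] [0.49215137 0.0713892 ]
foot scene [[ 0.487  -0.1706]
 [ 0.5059 -0.2112]
 [ 0.4613 -0.2428]
 [ 0.4376 -0.1964]] [ 0.47296028 -0.20525809]
bar scene [[ 0.4753 -0.1866]
 [ 0.4913 -0.2185]
 [ 0.4711 -0.2256]
 [ 0.4546 -0.1948]] [ 0.4730823  -0.20637583]
foot [ 10  76 206]
foot2 [  9 144 142]
bartop [ 12 135 213]
wood [ 10  74 220]
rim [ 15 109  70]
```

```bash
cat >> h.py <<'E'
def tool(goal=None,yawjaw=None):
    """print shift (cm, tool axes) and twist units to reach goal with jaw line at world yaw (deg)"""
    s=r.read_state(); M=R.from_quat(s['eef_rot']).as_matrix(); p=np.array(s['ee_pos'])
    jy=np.degrees(np.arctan2(M[1,1],M[0,1])); print('t',s['time'],'tcp',p.round(4),'jaw yaw',jy.round(2),'toolx',M[:,0].round(4),'w',round(s['width'],4),'F',np.array(s['ft_force']).round(2),'M',np.array(s['torque']).round(2))
    print('axes y',M[:,1].round(3),'z',M[:,2].round(3))
    if goal is not None:
        print('shift cm',(M.T@(np.array(goal)-p)*100).round(2))
    if yawjaw is not None:
        d=(yawjaw-jy+90)%180-90
        print('world yaw change',d,'twist units (about tool x, down => neg):',(-d/5).round(3))
    return s
E
python3 - <<'E'
from h import *
tool([.475,-.2105,.24],27)
E
```

```text
t 0.1 tcp [ 0.258  -0.5689  0.2408] jaw yaw -65.6 toolx [-6.0e-04  1.2e-03 -1.0e+00] w 0.0866 F [-0.19  0.39  0.36] M [-0.   -0.01  0.01]
axes y [ 0.413 -0.911 -0.001] z [-0.911 -0.413  0.   ]
shift cm [  0.11 -23.68 -34.56]
world yaw change -87.39656383191686 twist units (about tool x, down => neg): 17.479
```

Call:
drive_tool:
  motion:
    - [0,-0.6,-0.9,-0.5]
    - [0,-2,-2.9,-1.5]
    - [0,-4,-5.8,-2.8]
    - [0,-6,-8.8,-4.2]
    - [0,-8,-11.7,-5.6]
    - [0,-10,-14.6,-7.0]
    - [0,-12,-17.5,-8.4]
    - [0,-14,-20.5,-9.8]
    - [0,-16,-23.4,-11.2]
    - [0,-18,-26.3,-12.6]
    - [0,-20,-29.2,-14.0]
    - [0,-21.5,-31.4,-15.4]
    - [0,-22.6,-33,-16.7]
    - [0,-23.3,-34,-17.7]
    - [0,-23.7,-34.5,-18.4]
    - [0,-23.7,-34.5,-18.5]
    - [0,-23.7,-34.5,-18.5]
  grip: 0
  force: 40

```text
time: 1.52
ee_pos: [0.4743, -0.2109, 0.2413]
eef_rot: [0.37, 0.603, -0.37, 0.602]
ft_force: [-0.2, -0.3, -0.3]
width: 0.0868
```

```bash
python3 - <<'E'
from h import *
s=tool([.475,-.2105,.11],27)
a=r.camera("top"); b=r.camera("scene"); cv2.imwrite("pics/t1.png",a[:,:,::-1]); cv2.imwrite("pics/s1.png",b[:,:,::-1])
zoom(a,270,130,140,110,5,"pics/t1z.png"); zoom(b,270,110,140,120,5,"pics/s1z.png")
M=R.from_quat(s['eef_rot']).as_matrix();p=s['ee_pos']
P=[p+.019*M[:,0]+k*.0433*M[:,1] for k in(-1,0,1)]
print(Cam("top").proj(P)-[270,130], Cam("scene").proj(P)-[270,110])
E
```

```text
t 1.5167 tcp [ 0.4743 -0.2109  0.2413] jaw yaw 26.85 toolx [-4.e-04  0.e+00 -1.e+00] w 0.0868 F [-0.23 -0.32 -0.27] M [ 0.05 -0.12 -0.04]
axes y [ 0.892  0.452 -0.   ] z [ 0.452 -0.892 -0.   ]
shift cm [13.13  0.09 -0.  ]
world yaw change 0.15377987318538544 twist units (about tool x, down => neg): -0.031
[[77.9555019  70.84224947]
 [70.6422329  57.45579881]
 [63.38065545 44.16396609]] [[74.34022456 56.0950716 ]
 [61.66622241 53.01976499]
 [49.19714298 49.99418224]]
```

View pics/t1z.png

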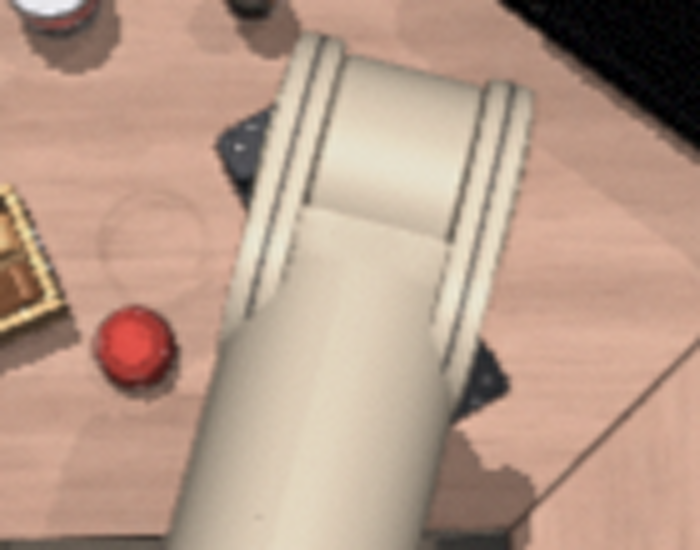

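View pics/s1z.png

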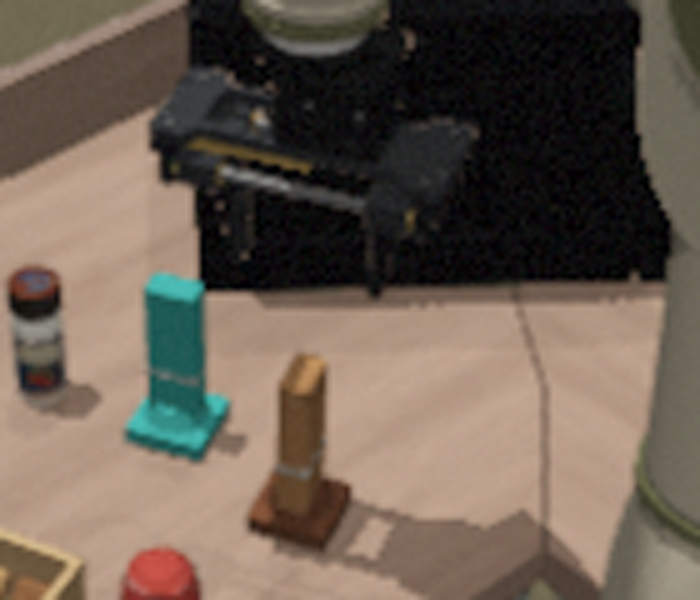

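The scene zoom shows the open fingers at about (375,292) and (246,258), centred over the brown tamper. They sit within 2 px of the projected positions, so I'm descending.

Call:
drive_tool:
  motion:
    - [1,0.1,0,0]
    - [2.5,0.1,0,0]
    - [4,0.1,0,0]
    - [5.5,0.1,0,0]
    - [7,0.1,0,0]
    - [8.5,0.1,0,0]
    - [10,0.1,0,0]
    - [11.2,0.1,0,0]
    - [12.2,0.1,0,0]
    - [12.8,0.1,0,0]
    - [13.1,0.1,0,0]
    - [13.1,0.1,0,0]
    - [13.1,0.1,0,0]

```text
time: 2.7
ee_pos: [0.4757, -0.2105, 0.111]
eef_rot: [0.37, 0.602, -0.37, 0.603]
ft_force: [-0.2, -0.0, 0.4]
width: 0.0873
```

Call:
drive_tool:
  motion:
    - [0,0,0,0]
    - [0,0,0,0]
    - [0,0,0,0]
    - [0,0,0,0]
    - [0,0,0,0]
    - [0,0,0,0]
    - [0,0,0,0]
    - [0,0,0,0]
    - [0,0,0,0]
    - [0,0,0,0]
    - [0,0,0,0]
    - [0,0,0,0]
  grip: 255
  force: 40

```text
time: 3.7
ee_pos: [0.4753, -0.2103, 0.1104]
eef_rot: [0.37, 0.603, -0.37, 0.603]
ft_force: [-0.9, 0.7, -1.4]
width: 0.0236
```

```bash
python3 - <<'E'
from h import *
s=tool([.475,-.2105,.11],27)
b=r.camera("scene")
zoom(b,270,110,140,120,5,"pics/s2z.png")
E
```

```text
t 3.7 tcp [ 0.4753 -0.2103  0.1104] jaw yaw 26.9 toolx [-2.e-04  1.e-04 -1.e+00] w 0.0236 F [-0.88  0.66 -1.4 ] M [ 0.01 -0.16  0.02]
axes y [ 0.892  0.452 -0.   ] z [ 0.452 -0.892 -0.   ]
shift cm [ 0.04 -0.03  0.  ]
world yaw change 0.09935918472359617 twist units (about tool x, down => neg): -0.02
```

View pics/s2z.png

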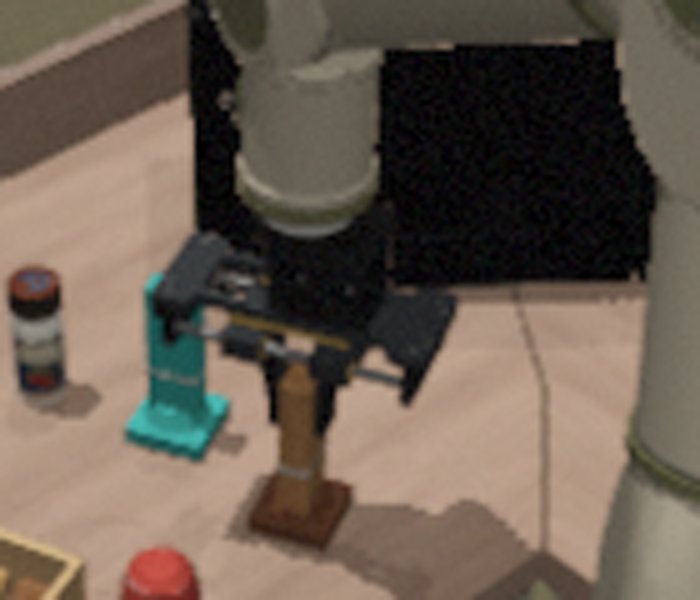

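The tamper is gripped at 23.6 mm opening, and the scene view shows the fingers around its bar. I'm lifting it, and refining the tub's pose from the first picture.

Call:
drive_tool:
  motion:
    - [-0.3,0,0,0]
    - [-1,0,0,0]
    - [-2,0,0,0]
    - [-3.5,0,0,0]
    - [-5,0,0,0]
    - [-7,0,0,0]
    - [-9,0,0,0]
    - [-10.5,0,0,0]
    - [-11.5,0,0,0]
    - [-12,0,0,0]
    - [-12,0,0,0]
    - [-12,0,0,0]

```text
time: 4.75
ee_pos: [0.4751, -0.2103, 0.2301]
eef_rot: [0.37, 0.603, -0.37, 0.602]
ft_force: [0.0, 0.4, -2.9]
width: 0.0237
```

```bash
python3 - <<'E'
from h import *
s=tool()
T=Cam("top")
im=cv2.imread("pics/top0.png"); 
k=5; z=cv2.resize(im[160:225,215:295],None,fx=k,fy=k,interpolation=cv2.INTER_CUBIC)
hsv=cv2.cvtColor(z,cv2.COLOR_BGR2HSV)
m=((hsv[:,:,0]>=16)&(hsv[:,:,0]<=30)&(hsv[:,:,1]>60)&(hsv[:,:,2]>60)).astype(np.uint8)*255
cv2.imwrite("pics/m.png",m)
cs,_=cv2.findContours(m,cv2.RETR_EXTERNAL,cv2.CHAIN_APPROX_NONE); c=max(cs,key=cv2.contourArea)
uv=(c.reshape(-1,2)+.5)/k-.5+[215,160]
P=T.cast(uv,.07)[:,:2]
print(cv2.minAreaRect((P*1000).astype(np.float32)))
# gradient-based: fit rim line centres
E
```

```text
t 4.75 tcp [ 0.4751 -0.2103  0.2301] jaw yaw 26.89 toolx [-5.e-04  1.e-04 -1.e+00] w 0.0237 F [ 0.05  0.42 -2.85] M [ 0.04 -0.07 -0.01]
axes y [ 0.892  0.452 -0.   ] z [ 0.452 -0.892 -0.   ]
((493.7252197265625, 65.94574737548828), (94.21992492675781, 175.87161254882812), 21.7895565032959)
```

View pics/m.png

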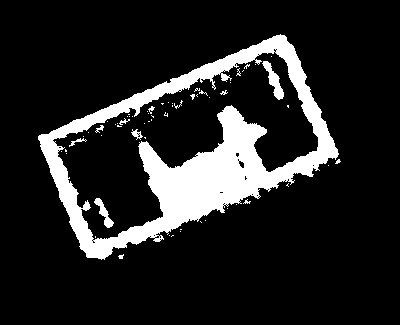

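```bash
cat >> h.py <<'E'
C=np.array([.495,.065]); YAW=22.0
def tubxy(x,y):
    a=np.radians(YAW); return C+x*np.array([np.cos(a),np.sin(a)])+y*np.array([-np.sin(a),np.cos(a)])
E
python3 - <<'E'
from h import *
g=tubxy(0,-.045); print(g); tool([*g,.205],YAW)
E
```

```text
[0.5118573  0.02327673]
t 4.75 tcp [ 0.4751 -0.2103  0.2301] jaw yaw 26.89 toolx [-5.e-04  1.e-04 -1.e+00] w 0.0237 F [ 0.05  0.42 -2.85] M [ 0.04 -0.07 -0.01]
axes y [ 0.892  0.452 -0.   ] z [ 0.452 -0.892 -0.   ]
shift cm [  2.51  13.85 -19.17]
world yaw change -4.894522091931606 twist units (about tool x, down => neg): 0.979
```

Call:
drive_tool:
  motion:
    - [0,0.4,-0.5,0]
    - [0,1.2,-1.6,0.1]
    - [0,2.4,-3.3,0.2]
    - [0,3.7,-5.1,0.3]
    - [0,5,-6.9,0.4]
    - [0,6.3,-8.7,0.5]
    - [0,7.6,-10.5,0.6]
    - [0,8.9,-12.3,0.7]
    - [0,10.2,-14.1,0.8]
    - [0.3,11.4,-15.8,0.9]
    - [0.8,12.4,-17.2,0.98]
    - [1.4,13.2,-18.3,0.98]
    - [2,13.6,-18.9,0.98]
    - [2.3,13.8,-19.2,0.98]
    - [2.5,13.85,-19.2,0.98]
    - [2.5,13.85,-19.2,0.98]

```text
time: 6.08
ee_pos: [0.5117, 0.0227, 0.2049]
eef_rot: [0.395, 0.586, -0.396, 0.586]
ft_force: [-0.3, -0.8, -2.0]
width: 0.0239
```

```bash
python3 - <<'E'
from h import *
s=tool([*tubxy(0,-.045),.205],YAW)
a=r.camera("top"); b=r.camera("scene")
cv2.imwrite("pics/t3.png",a[:,:,::-1]);cv2.imwrite("pics/s3.png",b[:,:,::-1])
zoom(a,200,120,140,110,5,"pics/t3z.png"); zoom(b,220,165,100,110,6,"pics/s3z.png")
E
```

```text
t 6.0833 tcp [0.5117 0.0227 0.2049] jaw yaw 21.97 toolx [-1.1e-03 -3.0e-04 -1.0e+00] w 0.0239 F [-0.34 -0.76 -2.  ] M [-0.01 -0.09 -0.01]
axes y [ 0.927  0.374 -0.001] z [ 0.374 -0.927 -0.   ]
shift cm [-0.01  0.03 -0.04]
world yaw change 0.03466971736695257 twist units (about tool x, down => neg): -0.007
```

View pics/t3z.png

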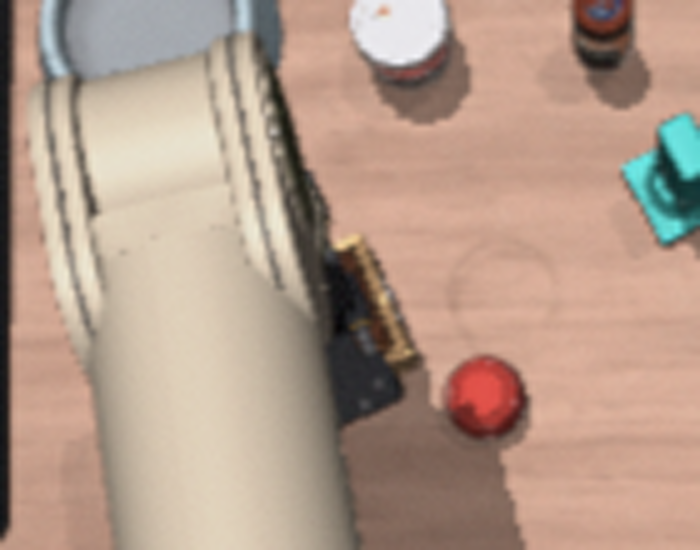

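View pics/s3z.png

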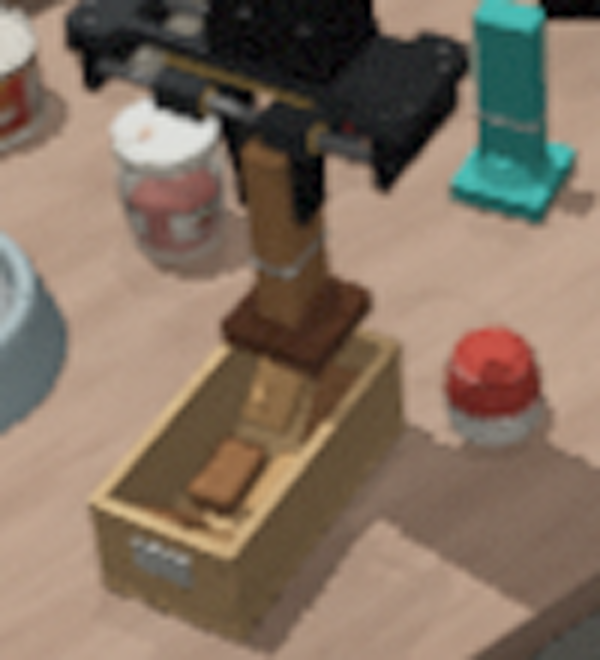

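```bash
python3 - <<'E'
from h import *
S=Cam("scene"); s=r.read_state(); M=R.from_quat(s['eef_rot']).as_matrix(); p=s['ee_pos']
o=p+.110*M[:,0]
def z(P): return ((S.proj(P)-[220,165]+.5)*6-.5).round(0)
for h in (0,.016):
    print('foot',h,z([o-M[:,0]*h+.03*(a*M[:,1]+b*M[:,2]) for a,b in((-1,-1),(1,-1),(1,1),(-1,1))]).tolist())
print('tub',z([[*tubxy(x,y),.07] for x,y in((-.044,.087),(.044,.087),(.044,-.087),(-.044,-.087))]).tolist())
print('tubbase',z([[*tubxy(x,y),.0] for x,y in((-.044,.087),(.044,.087),(.044,-.087),(-.044,-.087))]).tolist())
E
```

```text
foot 0 [[319.0, 378.0], [222.0, 341.0], [281.0, 271.0], [376.0, 306.0]]
foot 0.016 [[317.0, 356.0], [219.0, 320.0], [279.0, 250.0], [374.0, 285.0]]
tub [[241.0, 554.0], [95.0, 495.0], [273.0, 284.0], [411.0, 334.0]]
tubbase [[253.0, 641.0], [112.0, 582.0], [283.0, 372.0], [417.0, 422.0]]
```

```bash
python3 - <<'E'
from h import *
b=cv2.imread("pics/s3.png")[:,:,::-1]
zoom(b,250,205,45,35,16,"pics/s3zz.png")
E
```

```text
(no output)
```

View pics/s3zz.png

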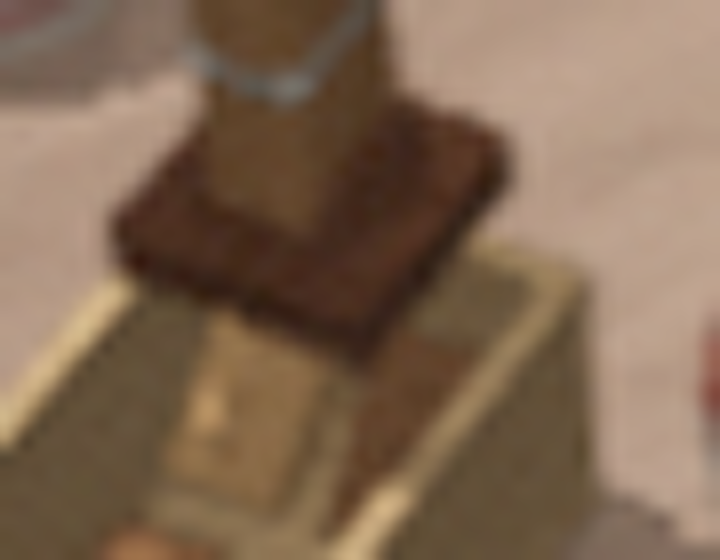

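```bash
python3 - <<'E'
from h import *
S=Cam("scene")
def un(uv): return (np.array(uv,float)+.5)/6-.5+[220,165]
a=np.array([(232,557),(92,500),(400,341)])
pred=np.array([(241,554),(95,495),(411,334)])
d=(S.cast(un(a),.07)-S.cast(un(pred),.07))[:,:2]
f=(S.cast(un([(317,377),(223,336),(369,311)]),.095)-S.cast(un([(319,378),(222,341),(376,306)]),.095))[:,:2]
A=np.radians(22);Q=np.array([[np.cos(A),np.sin(A)],[-np.sin(A),np.cos(A)]])
print((d@Q.T*1000).round(1),(f@Q.T*1000).round(1),'rel tub frame mm',((d.mean(0)-f.mean(0))@Q.T*1000).round(1))
E
```

```text
[[ 3.   3.7]
 [-0.6  3.5]
 [ 2.7  7.4]] [[ 1.3 -0.2]
 [ 1.5 -3.4]
 [ 1.5  5. ]] rel tub frame mm [0.3 4.4]
```

```bash
sed -i 's/^C=.*/C=np.array([.4939,.0678]); YAW=22.0/' h.py; python3 - <<'E'
from h import *
tool([*tubxy(0,-.043),.175],YAW)
E
```

```text
t 6.1833 tcp [0.512  0.0225 0.2055] jaw yaw 21.92 toolx [-1.e-04 -3.e-04 -1.e+00] w 0.0238 F [-0.38 -0.23 -2.62] M [ 0.05 -0.11  0.01]
axes y [ 0.928  0.373 -0.   ] z [ 0.373 -0.928  0.   ]
shift cm [ 3.05  0.02 -0.58]
world yaw change 0.08173106686119525 twist units (about tool x, down => neg): -0.016
```

Call:
drive_tool:
  motion:
    - [0,0,-0.2,0]
    - [0.2,0,-0.5,0]
    - [0.6,0,-0.5,0]
    - [1.2,0,-0.5,0]
    - [1.8,0,-0.5,0]
    - [2.4,0,-0.5,0]
    - [2.8,0,-0.5,0]
    - [3,0,-0.5,0]
    - [3,0,-0.5,0]

```text
time: 6.93
ee_pos: [0.5099, 0.0281, 0.1749]
eef_rot: [0.395, 0.586, -0.396, 0.586]
ft_force: [0.2, 0.6, -3.0]
width: 0.0238
```

```bash
cat > look.py <<'E'
import sys
from h import *
n=sys.argv[1]
s=tool()
p=s['ee_pos'][:2]-C; A=np.radians(YAW)
print('tcp in tub mm',(1000*(p@[np.cos(A),np.sin(A)])).round(1),(1000*(p@[-np.sin(A),np.cos(A)])).round(1),'foot z',round((s['ee_pos'][2]-.11)*1000,1))
b=r.camera("scene"); zoom(b,225,180,85,95,7,f"pics/s{n}z.png")
E
python3 look.py 4
```

```text
t 6.9333 tcp [0.5099 0.0281 0.1749] jaw yaw 22.0 toolx [-9.e-04  1.e-04 -1.e+00] w 0.0238 F [ 0.24  0.62 -2.99] M [ 0.01 -0.12  0.06]
axes y [ 0.927  0.375 -0.001] z [ 0.375 -0.927 -0.   ]
tcp in tub mm -0.1 -42.8 foot z 64.9
```

View pics/s4z.png

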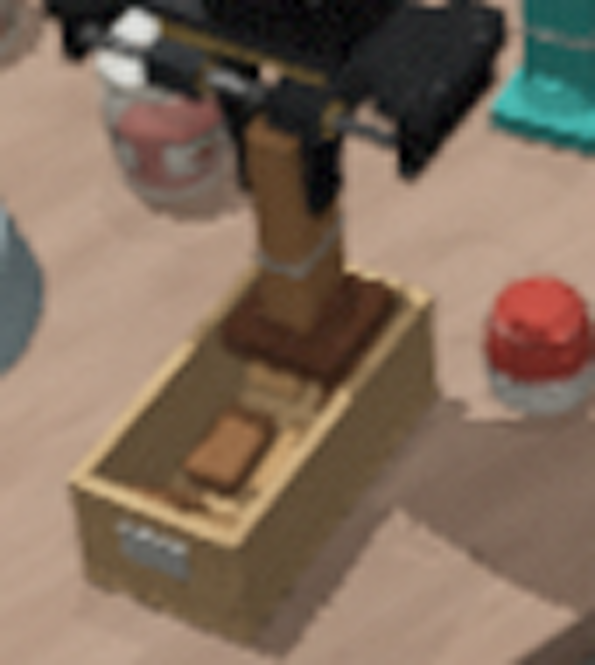

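The foot sits inside the rim with clearance on every side: its front corner is at (325,385) and the tub's far corner at (430,300). I'm lowering in small steps and watching the force.

Call:
drive_tool:
  motion:
    - [0.2,0,0,0]
    - [0.5,0,0,0]
    - [0.8,0,0,0]
    - [0.8,0,0,0]

```text
time: 7.32
ee_pos: [0.5099, 0.028, 0.1669]
eef_rot: [0.395, 0.586, -0.396, 0.586]
ft_force: [0.1, -0.1, -2.8]
width: 0.0238
```

Call:
drive_tool:
  motion:
    - [0.1,0,0,0]
    - [0.2,0,0,0]
    - [0.3,0,0,0]
    - [0.3,0,0,0]

```text
time: 7.65
ee_pos: [0.5101, 0.0281, 0.1644]
eef_rot: [0.395, 0.586, -0.395, 0.586]
ft_force: [-0.1, -0.3, -2.8]
width: 0.0235
```

Call:
drive_tool:
  motion:
    - [0.1,0,0,0]
    - [0.2,0,0,0]
    - [0.2,0,0,0]

```text
time: 7.9
ee_pos: [0.5106, 0.0279, 0.163]
eef_rot: [0.396, 0.586, -0.395, 0.587]
ft_force: [-0.5, -0.4, 2.3]
width: 0.0239
```

Call:
drive_tool:
  motion:
    - [0.1,0,0,0]
    - [0.2,0,0,0]
    - [0.2,0,0,0]

```text
time: 8.15
ee_pos: [0.5111, 0.0277, 0.1618]
eef_rot: [0.396, 0.585, -0.395, 0.587]
ft_force: [-0.2, -2.5, 9.7]
width: 0.0237
```

Call:
drive_tool:
  motion:
    - [0.1,0,0,0]
    - [0.2,0,0,0]
    - [0.2,0,0,0]

```text
time: 8.4
ee_pos: [0.5107, 0.0277, 0.159]
eef_rot: [0.396, 0.586, -0.395, 0.587]
ft_force: [-0.3, 0.5, -2.0]
width: 0.0237
```

Call:
drive_tool:
  motion:
    - [0.1,0,0,0]
    - [0.2,0,0,0]
    - [0.2,0,0,0]

```text
time: 8.65
ee_pos: [0.5097, 0.0283, 0.1559]
eef_rot: [0.395, 0.587, -0.395, 0.586]
ft_force: [-0.1, 0.4, -2.9]
width: 0.0238
```

Call:
drive_tool:
  motion:
    - [0.1,0,0,0]
    - [0.2,0,0,0]
    - [0.2,0,0,0]

```text
time: 8.9
ee_pos: [0.5099, 0.0282, 0.1542]
eef_rot: [0.395, 0.586, -0.395, 0.586]
ft_force: [-0.7, 0.0, -2.0]
width: 0.0234
```

Call:
drive_tool:
  motion:
    - [0.1,0,0,0]
    - [0.2,0,0,0]
    - [0.2,0,0,0]

```text
time: 9.15
ee_pos: [0.51, 0.0281, 0.1523]
eef_rot: [0.395, 0.586, -0.395, 0.586]
ft_force: [0.2, -0.1, -3.5]
width: 0.024
```

Call:
drive_tool:
  motion:
    - [0.1,0,0,0]
    - [0.2,0,0,0]
    - [0.3,0,0,0]
    - [0.3,0,0,0]

```text
time: 9.48
ee_pos: [0.51, 0.0281, 0.1493]
eef_rot: [0.395, 0.586, -0.396, 0.586]
ft_force: [-0.4, -0.2, -2.6]
width: 0.0238
```

Call:
drive_tool:
  motion:
    - [0.1,0,0,0]
    - [0.2,0,0,0]
    - [0.2,0,0,0]

```text
time: 9.73
ee_pos: [0.5101, 0.0281, 0.1473]
eef_rot: [0.395, 0.586, -0.396, 0.586]
ft_force: [-0.2, 1.1, -2.3]
width: 0.0236
```

Call:
drive_tool:
  motion:
    - [0.1,0,0,0]
    - [0.2,0,0,0]
    - [0.2,0,0,0]

```text
time: 9.98
ee_pos: [0.5101, 0.0281, 0.1454]
eef_rot: [0.395, 0.586, -0.395, 0.586]
ft_force: [0.5, -0.7, -2.9]
width: 0.0239
```

Call:
drive_tool:
  motion:
    - [0.1,0,0,0]
    - [0.2,0,0,0]
    - [0.3,0,0,0]
    - [0.3,0,0,0]

```text
time: 10.32
ee_pos: [0.51, 0.0281, 0.1423]
eef_rot: [0.395, 0.586, -0.395, 0.586]
ft_force: [0.2, -0.5, -1.9]
width: 0.0236
```

Call:
drive_tool:
  motion:
    - [0.1,0,0,0]
    - [0.2,0,0,0]
    - [0.2,0,0,0]

```text
time: 10.57
ee_pos: [0.51, 0.0281, 0.1403]
eef_rot: [0.395, 0.586, -0.396, 0.586]
ft_force: [0.1, -0.6, -3.7]
width: 0.024
```

```bash
python3 look.py 5
```

```text
t 10.5667 tcp [0.51   0.0281 0.1403] jaw yaw 22.0 toolx [-3.e-04 -1.e-04 -1.e+00] w 0.024 F [ 0.12 -0.61 -3.72] M [-0.04 -0.07  0.  ]
axes y [ 0.927  0.375 -0.   ] z [ 0.375 -0.927 -0.   ]
tcp in tub mm 0.1 -42.9 foot z 30.3
```

View pics/s5z.png

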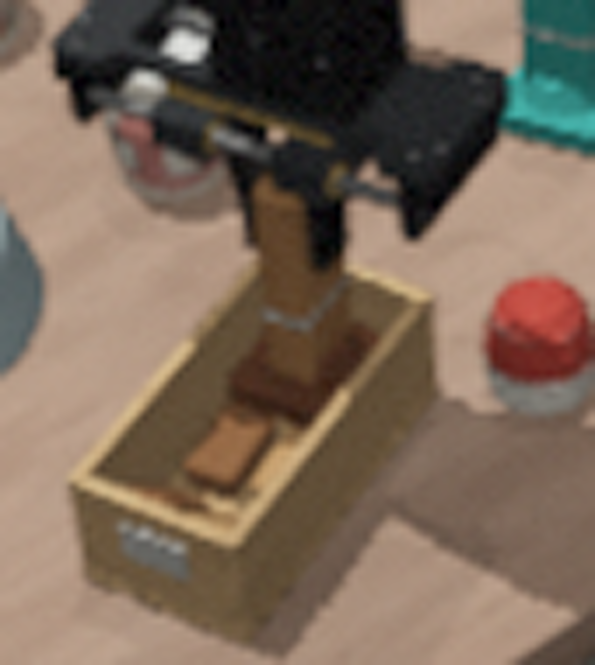

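Call:
drive_tool:
  motion:
    - [0.1,0,0,0]
    - [0.2,0,0,0]
    - [0.2,0,0,0]

```text
time: 10.87
ee_pos: [0.5101, 0.0281, 0.1383]
eef_rot: [0.395, 0.586, -0.395, 0.586]
ft_force: [-1.0, -0.5, -2.6]
width: 0.0237
```

Call:
drive_tool:
  motion:
    - [0.1,0,0,0]
    - [0.15,0,0,0]
    - [0.15,0,0,0]

```text
time: 11.12
ee_pos: [0.5101, 0.0281, 0.1369]
eef_rot: [0.395, 0.586, -0.395, 0.586]
ft_force: [-0.4, 0.0, -2.6]
width: 0.024
```

Call:
drive_tool:
  motion:
    - [0.1,0,0,0]
    - [0.15,0,0,0]
    - [0.15,0,0,0]

```text
time: 11.37
ee_pos: [0.5104, 0.0281, 0.1364]
eef_rot: [0.395, 0.586, -0.395, 0.586]
ft_force: [-3.5, 0.3, 7.8]
width: 0.0238
```

Contact came at foot height 26.4 mm, which is the level height (8 + 18 mm). I'm lifting and moving to the other end.

Call:
drive_tool:
  motion:
    - [-0.3,0,0,0]
    - [-1,0,0,0]
    - [-2,0,0,0]
    - [-3,0,0,0]
    - [-4,0,0,0]
    - [-5,0,0,0]
    - [-5,0,-0.6,0]
    - [-5,0,-1.8,0]
    - [-5,0,-3.2,0]
    - [-5,0,-4.6,0]
    - [-5,0,-6,0]
    - [-5,0,-7.2,0]
    - [-5,0,-8.1,0]
    - [-5,0,-8.6,0]
    - [-5,0,-8.6,0]
    - [-5,0,-8.6,0]

```text
time: 12.7
ee_pos: [0.478, 0.1077, 0.1855]
eef_rot: [0.395, 0.586, -0.395, 0.586]
ft_force: [-0.5, -1.3, -2.7]
width: 0.0239
```

```bash
python3 look.py 6
```

```text
t 12.7 tcp [0.478  0.1077 0.1855] jaw yaw 22.01 toolx [ 1.e-04 -3.e-04 -1.e+00] w 0.0239 F [-0.52 -1.33 -2.73] M [-0.03 -0.15  0.02]
axes y [ 0.927  0.375 -0.   ] z [ 0.375 -0.927  0.   ]
tcp in tub mm 0.2 43.0 foot z 75.5
```

View pics/s6z.png

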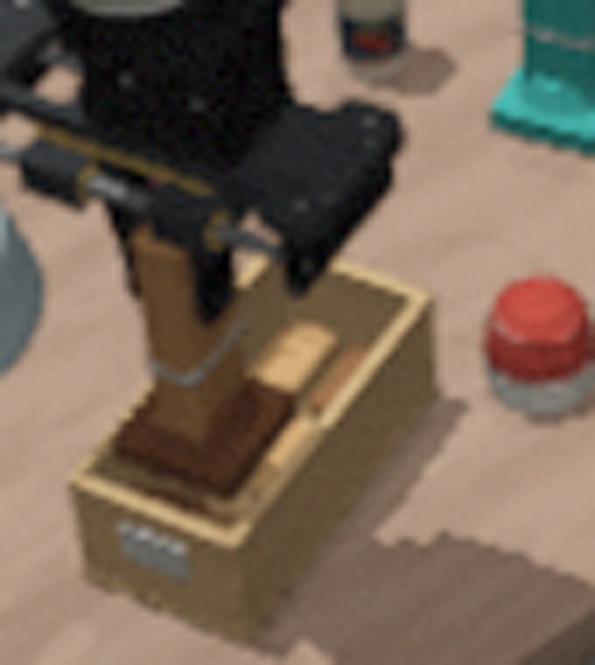

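```bash
python3 - <<'E'
from h import *
b=r.camera("scene"); cv2.imwrite("pics/s7.png",b[:,:,::-1])
zoom(b,232,225,45,38,16,"pics/s7z.png")
S=Cam("scene"); s=r.read_state(); M=R.from_quat(s['eef_rot']).as_matrix(); o=s['ee_pos']+.110*M[:,0]
def z(P): return ((S.proj(P)-[232,225]+.5)*16-.5).round(0)
print(z([o+.03*(a*M[:,1]+c*M[:,2]) for a,c in((-1,-1),(1,-1),(1,1),(-1,1))]).tolist())
print('rim in',z([[*tubxy(x,.08),.07] for x in(-.037,.037)]).tolist(),'out',z([[*tubxy(x,.087),.07] for x in(-.044,.044)]).tolist())
E
```

```text
[[418.0, 431.0], [153.0, 325.0], [323.0, 122.0], [583.0, 222.0]]
rim in [[431.0, 490.0], [105.0, 359.0]] out [[442.0, 528.0], [54.0, 371.0]]
```

View pics/s7z.png

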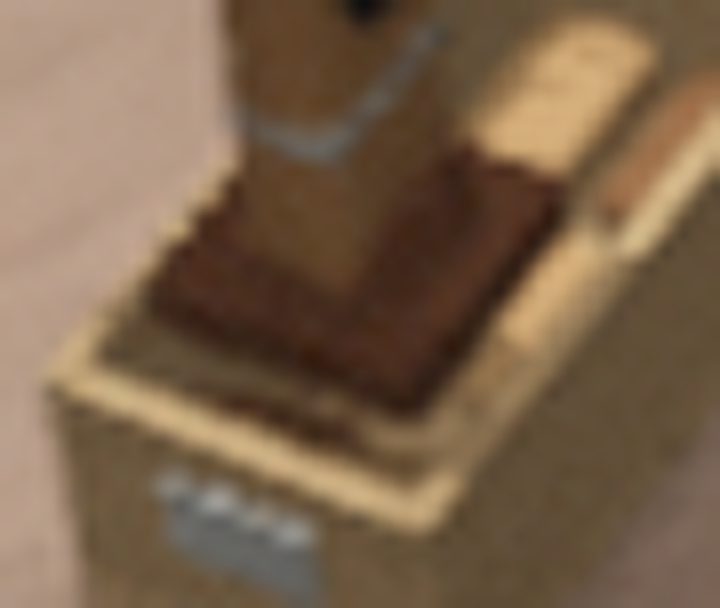

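The foot appears about 4–5 mm too far from this end wall: its front corner is at (415,410) and the inner rim at (415,490). I'm shifting it 4 mm toward the wall, then descending.

Call:
drive_tool:
  motion:
    - [0,0,-0.2,0]
    - [0.3,0,-0.4,0]
    - [0.7,0,-0.4,0]
    - [1.1,0,-0.4,0]
    - [1.4,0,-0.4,0]
    - [1.6,0,-0.4,0]
    - [1.6,0,-0.4,0]

```text
time: 13.38
ee_pos: [0.4762, 0.1114, 0.1689]
eef_rot: [0.395, 0.586, -0.396, 0.586]
ft_force: [0.6, 0.1, -2.1]
width: 0.0236
```

Call:
drive_tool:
  motion:
    - [0.2,0,0,0]
    - [0.3,0,0,0]
    - [0.4,0,0,0]
    - [0.4,0,0,0]

```text
time: 13.72
ee_pos: [0.4764, 0.1115, 0.1654]
eef_rot: [0.395, 0.586, -0.395, 0.586]
ft_force: [-0.2, 0.7, -2.4]
width: 0.0237
```

Call:
drive_tool:
  motion:
    - [0.1,0,0,0]
    - [0.2,0,0,0]
    - [0.2,0,0,0]

```text
time: 13.97
ee_pos: [0.4765, 0.1118, 0.1636]
eef_rot: [0.396, 0.586, -0.395, 0.586]
ft_force: [-0.0, 0.1, 0.3]
width: 0.0239
```

Call:
drive_tool:
  motion:
    - [0.1,0,0,0]
    - [0.15,0,0,0]
    - [0.15,0,0,0]

```text
time: 14.22
ee_pos: [0.4769, 0.1121, 0.1629]
eef_rot: [0.396, 0.586, -0.395, 0.587]
ft_force: [-2.8, -0.3, 7.8]
width: 0.0241
```

Call:
drive_tool:
  motion:
    - [0.1,0,0,0]
    - [0.15,0,0,0]
    - [0.15,0,0,0]

```text
time: 14.47
ee_pos: [0.4772, 0.1124, 0.1624]
eef_rot: [0.396, 0.586, -0.395, 0.587]
ft_force: [-5.4, 0.0, 17.6]
width: 0.0236
```

Call:
drive_tool:
  motion:
    - [0.05,0,0,0]
    - [0.1,0,0,0]
    - [0.1,0,0,0]

```text
time: 14.72
ee_pos: [0.4775, 0.1124, 0.162]
eef_rot: [0.396, 0.585, -0.395, 0.587]
ft_force: [-3.3, 1.2, 15.5]
width: 0.0239
```

Total load is about 18 N and the biscuits are sticking. I'll ease off and rub away from the wall.

Call:
drive_tool:
  motion:
    - [-0.15,0,0,0]
    - [-0.15,0,0.2,0]
    - [-0.15,0,0.4,0]
    - [-0.15,0,0.6,0]
    - [-0.15,0,0.8,0]
    - [-0.15,0,0.8,0]

```text
time: 15.22
ee_pos: [0.48, 0.1052, 0.1619]
eef_rot: [0.396, 0.586, -0.394, 0.586]
ft_force: [-2.2, 3.7, 7.3]
width: 0.0236
```

Call:
drive_tool:
  motion:
    - [0,0,-0.2,0]
    - [0,0,-0.4,0]
    - [0,0,-0.6,0]
    - [0,0,-0.8,0]
    - [0,0,-0.8,0]

```text
time: 15.63
ee_pos: [0.4764, 0.1105, 0.1607]
eef_rot: [0.395, 0.586, -0.396, 0.586]
ft_force: [1.2, -2.5, -3.5]
width: 0.024
```

It came free, so I'm continuing down.

Call:
drive_tool:
  motion:
    - [0.1,0,0,0]
    - [0.2,0,0,0]
    - [0.3,0,0,0]
    - [0.3,0,0,0]

```text
time: 15.97
ee_pos: [0.4772, 0.1108, 0.1589]
eef_rot: [0.396, 0.585, -0.396, 0.587]
ft_force: [2.0, -4.9, 2.2]
width: 0.0241
```

Call:
drive_tool:
  motion:
    - [0.1,0,0,0]
    - [0.2,0,0,0]
    - [0.2,0,0,0]

```text
time: 16.22
ee_pos: [0.477, 0.1107, 0.1559]
eef_rot: [0.396, 0.586, -0.396, 0.586]
ft_force: [2.2, -5.1, -1.2]
width: 0.0237
```

Call:
drive_tool:
  motion:
    - [0.1,0,0,0]
    - [0.2,0,0,0]
    - [0.2,0,0,0]

```text
time: 16.47
ee_pos: [0.4768, 0.1107, 0.1538]
eef_rot: [0.396, 0.586, -0.396, 0.586]
ft_force: [3.6, -4.6, -0.8]
width: 0.0237
```

Call:
drive_tool:
  motion:
    - [0.1,0,0,0]
    - [0.2,0,0,0]
    - [0.2,0,0,0]

```text
time: 16.72
ee_pos: [0.4768, 0.1107, 0.1517]
eef_rot: [0.396, 0.586, -0.396, 0.586]
ft_force: [2.1, -5.4, -1.4]
width: 0.0236
```

A sideways force of about 5.5 N shows the foot touching the end wall, so I'm backing off 2 mm.

Call:
drive_tool:
  motion:
    - [0,0,0.1,0]
    - [0,0,0.2,0]
    - [0,0,0.2,0]

```text
time: 16.97
ee_pos: [0.4767, 0.1101, 0.1516]
eef_rot: [0.395, 0.587, -0.395, 0.586]
ft_force: [0.8, -1.1, -3.2]
width: 0.0236
```

Call:
drive_tool:
  motion:
    - [0.1,0,0,0]
    - [0.2,0,0,0]
    - [0.3,0,0,0]
    - [0.3,0,0,0]

```text
time: 17.3
ee_pos: [0.4769, 0.1099, 0.1487]
eef_rot: [0.395, 0.586, -0.395, 0.586]
ft_force: [0.4, 0.1, -3.5]
width: 0.0236
```

Call:
drive_tool:
  motion:
    - [0.1,0,0,0]
    - [0.2,0,0,0]
    - [0.3,0,0,0]
    - [0.3,0,0,0]

```text
time: 17.63
ee_pos: [0.4771, 0.1097, 0.1458]
eef_rot: [0.395, 0.586, -0.395, 0.586]
ft_force: [0.6, -0.3, -3.0]
width: 0.0236
```

```bash
python3 look.py 8
```

```text
t 17.6333 tcp [0.4771 0.1097 0.1458] jaw yaw 22.0 toolx [-3.e-04 -1.e-04 -1.e+00] w 0.0236 F [ 0.58 -0.28 -2.97] M [-0.04 -0.14 -0.02]
axes y [ 0.927  0.375 -0.   ] z [ 0.375 -0.927 -0.   ]
tcp in tub mm 0.1 45.2 foot z 35.8
```

View pics/s8z.png

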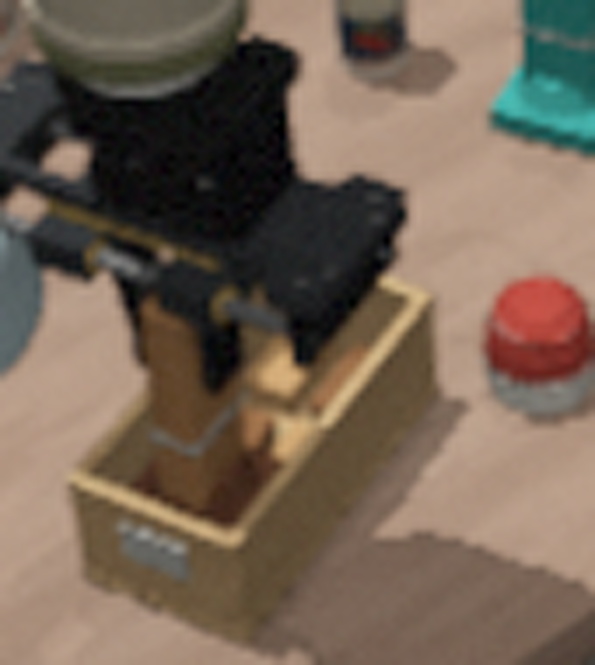

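Call:
drive_tool:
  motion:
    - [0.1,0,0,0]
    - [0.2,0,0,0]
    - [0.3,0,0,0]
    - [0.3,0,0,0]

```text
time: 18.02
ee_pos: [0.4771, 0.1096, 0.1428]
eef_rot: [0.395, 0.586, -0.396, 0.586]
ft_force: [-0.9, 0.1, -2.9]
width: 0.0237
```

Call:
drive_tool:
  motion:
    - [0.1,0,0,0]
    - [0.2,0,0,0]
    - [0.3,0,0,0]
    - [0.3,0,0,0]

```text
time: 18.35
ee_pos: [0.4771, 0.1096, 0.1398]
eef_rot: [0.395, 0.586, -0.396, 0.586]
ft_force: [-0.3, 0.0, -2.2]
width: 0.0235
```

Call:
drive_tool:
  motion:
    - [0.1,0,0,0]
    - [0.2,0,0,0]
    - [0.2,0,0,0]

```text
time: 18.6
ee_pos: [0.4771, 0.1096, 0.1379]
eef_rot: [0.395, 0.586, -0.396, 0.586]
ft_force: [0.2, -0.1, -2.5]
width: 0.0239
```

Call:
drive_tool:
  motion:
    - [0.05,0,0,0]
    - [0.1,0,0,0]
    - [0.1,0,0,0]

```text
time: 18.85
ee_pos: [0.4772, 0.1097, 0.1373]
eef_rot: [0.395, 0.586, -0.395, 0.586]
ft_force: [-1.7, 0.5, 2.2]
width: 0.0237
```

Call:
drive_tool:
  motion:
    - [0.05,0,0,0]
    - [0.1,0,0,0]
    - [0.1,0,0,0]

```text
time: 19.1
ee_pos: [0.4774, 0.11, 0.1371]
eef_rot: [0.395, 0.586, -0.395, 0.586]
ft_force: [-5.6, -0.5, 13.1]
width: 0.0238
```

Call:
drive_tool:
  motion:
    - [0.03,0,0,0]
    - [0.05,0,0,0]
    - [0.05,0,0,0]
    - [0.05,0,0,0]

```text
time: 19.43
ee_pos: [0.4774, 0.1101, 0.1371]
eef_rot: [0.395, 0.586, -0.395, 0.587]
ft_force: [-8.2, -0.1, 18.9]
width: 0.0238
```

Call:
drive_tool:
  motion:
    - [-0.04,0,0,0]
    - [-0.04,0,0,0]
    - [-0.04,0,0,0]
    - [-0.04,0,0,0]
    - [-0.04,0,0,0]
    - [-0.04,0,0,0]
    - [-0.04,0,0,0]
    - [-0.04,0,0,0]

```text
time: 20.1
ee_pos: [0.4774, 0.11, 0.1372]
eef_rot: [0.395, 0.586, -0.395, 0.586]
ft_force: [-6.4, 0.4, 13.9]
width: 0.0239
```

Call:
drive_tool:
  motion:
    - [-0.3,0,0,0]
    - [-1,0,0,0]
    - [-2,0,0,0]
    - [-3,0,0,0]
    - [-4,0,0,0]
    - [-5,0,0,0]
    - [-7,0,0,0]
    - [-9,0,0,0]
    - [-10,0,0,0]
    - [-10,0,0,0]

```text
time: 20.93
ee_pos: [0.4784, 0.1101, 0.2385]
eef_rot: [0.396, 0.585, -0.395, 0.587]
ft_force: [0.8, -0.1, -3.0]
width: 0.0236
```

```bash
python3 look.py 9
```

```text
t 20.9333 tcp [0.4784 0.1101 0.2385] jaw yaw 21.99 toolx [ 4.2e-03  2.0e-04 -1.0e+00] w 0.0236 F [ 0.79 -0.07 -3.03] M [ 0.02 -0.12 -0.03]
axes y [0.927 0.374 0.004] z [ 0.374 -0.927  0.001]
tcp in tub mm 1.4 45.0 foot z 128.5
```

View pics/s9z.png

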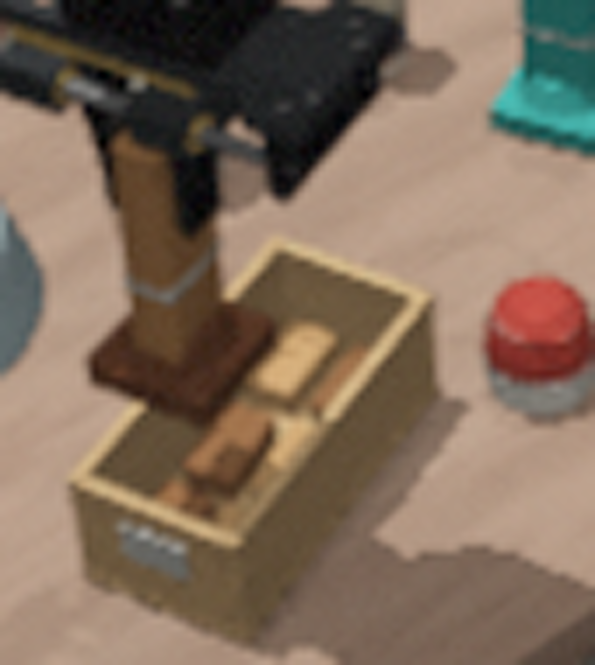

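The view shows the far-end pair flat, but the dark biscuit around (230,440) may be overlapping. I'm clearing the view to check.

Call:
drive_tool:
  motion:
    - [0,0,0.8,0]
    - [0,0,2.4,0]
    - [0,0,5,0]
    - [0,0,8,0]
    - [0,0,11,0]
    - [0,0,14,0]
    - [0,0,17,0]
    - [0,0,20,0]
    - [0,0,22,0]
    - [0,0,23.4,0]
    - [0,0,24,0]
    - [0,0,24,0]

```text
time: 21.98
ee_pos: [0.5669, -0.1138, 0.2349]
eef_rot: [0.396, 0.586, -0.396, 0.585]
ft_force: [-0.4, 0.5, -3.3]
width: 0.0237
```

```bash
python3 look.py 10; python3 - <<'E'
from h import *
a=r.camera("top"); cv2.imwrite("pics/t10.png",a[:,:,::-1]); zoom(a,215,155,80,70,9,"pics/t10z.png")
b=r.camera("scene"); cv2.imwrite("pics/s10.png",b[:,:,::-1]); zoom(b,232,210,60,62,11,"pics/s10z.png")
E
```

```text
t 21.9833 tcp [ 0.5669 -0.1138  0.2349] jaw yaw 21.91 toolx [-1.5e-03  6.0e-04 -1.0e+00] w 0.0237 F [-0.38  0.49 -3.31] M [ 0.06 -0.09 -0.01]
axes y [ 0.928  0.373 -0.001] z [ 0.373 -0.928 -0.001]
tcp in tub mm -0.4 -195.7 foot z 124.9
```

View pics/s10z.png

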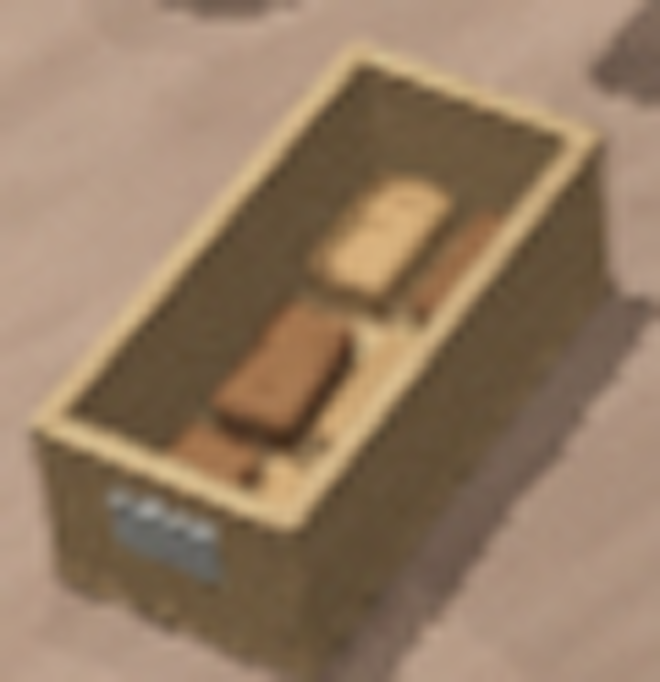

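View pics/t10z.png

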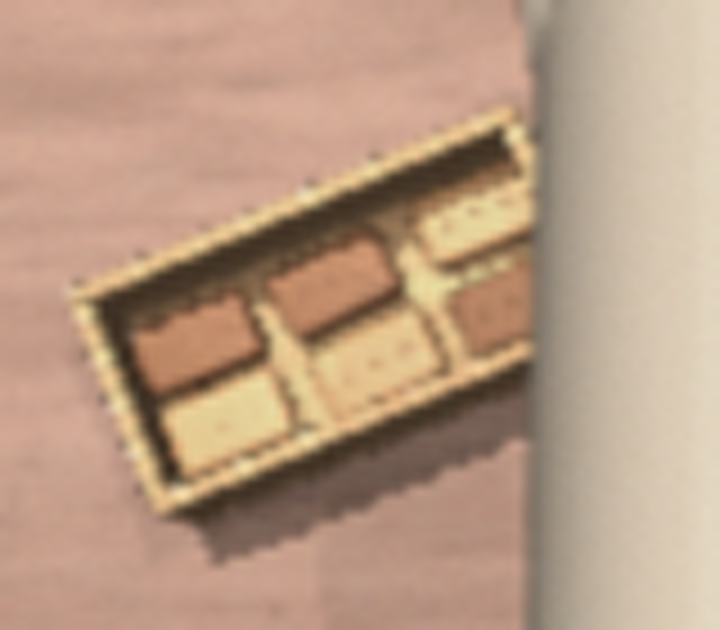

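Both views show all six biscuits lying flat and apart: light and dark alternating in the top view, level and nothing overlapping in the scene view. The hold at about 16 N took place with all six level. Next I'm returning the tamper to its original spot.

```bash
python3 - <<'E'
from h import *
tool([.475,-.208,.125],27)
T=Cam("top"); print(T.cast((np.array([632,135])+.5)/5-.5+[210,130],.016))
E
```

```text
t 22.1333 tcp [ 0.5669 -0.111   0.2359] jaw yaw 22.12 toolx [-2.e-04  6.e-04 -1.e+00] w 0.0238 F [ 0.61 -0.24 -1.96] M [ 0.04 -0.13 -0.06]
axes y [0.926 0.377 0.   ] z [ 0.377 -0.926 -0.001]
shift cm [ 11.08 -12.16   5.53]
world yaw change 4.8801856870339435 twist units (about tool x, down => neg): -0.976
[[ 0.60458439 -0.20722043  0.016     ]]
```

Call:
drive_tool:
  motion:
    - [0,-0.6,0.2,0]
    - [0,-1.8,0.8,-0.1]
    - [0,-3.6,1.6,-0.3]
    - [0,-5.6,2.5,-0.5]
    - [0,-7.6,3.4,-0.7]
    - [0,-9.4,4.2,-0.9]
    - [0,-10.8,4.9,-0.98]
    - [0,-11.7,5.3,-0.98]
    - [0.6,-12.1,5.5,-0.98]
    - [2,-12.15,5.5,-0.98]
    - [4,-12.15,5.5,-0.98]
    - [6,-12.15,5.5,-0.98]
    - [8,-12.15,5.5,-0.98]
    - [9.6,-12.15,5.5,-0.98]
    - [10.6,-12.15,5.5,-0.98]
    - [11,-12.15,5.5,-0.98]
    - [11,-12.15,5.5,-0.98]
    - [11,-12.15,5.5,-0.98]

```text
time: 23.63
ee_pos: [0.4756, -0.2091, 0.1266]
eef_rot: [0.37, 0.602, -0.37, 0.603]
ft_force: [-0.1, 0.0, -2.5]
width: 0.0238
```

Call:
drive_tool:
  motion:
    - [0.3,0,0,0]
    - [0.6,0,0,0]
    - [0.9,0,0,0]
    - [1.0,0,0,0]
    - [1.0,0,0,0]

```text
time: 24.05
ee_pos: [0.4749, -0.2093, 0.1157]
eef_rot: [0.37, 0.603, -0.37, 0.602]
ft_force: [-0.0, 0.8, -3.1]
width: 0.0238
```

```bash
python3 - <<'E'
from h import *
tool()
b=r.camera("scene"); zoom(b,270,130,100,100,6,"pics/s11z.png")
E
```

```text
t 24.05 tcp [ 0.4749 -0.2093  0.1157] jaw yaw 26.89 toolx [-3.e-04  1.e-04 -1.e+00] w 0.0238 F [-0.03  0.78 -3.07] M [ 0.03 -0.15  0.06]
axes y [ 0.892  0.452 -0.   ] z [ 0.452 -0.892 -0.   ]
```

View pics/s11z.png

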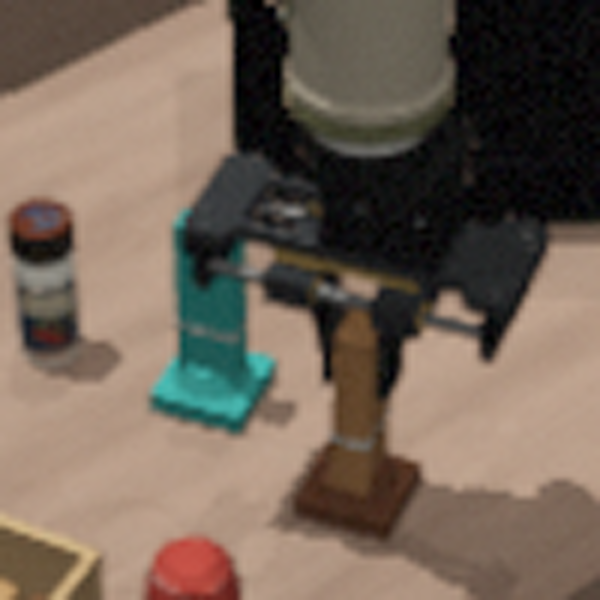

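The tamper hangs upright a few mm above the worktop, with its foot near (360,500). I'm lowering it until it touches.

Call:
drive_tool:
  motion:
    - [0.1,0,0,0]
    - [0.2,0,0,0]
    - [0.3,0,0,0]
    - [0.3,0,0,0]

```text
time: 24.43
ee_pos: [0.4749, -0.2093, 0.1127]
eef_rot: [0.37, 0.603, -0.37, 0.602]
ft_force: [0.5, -0.7, -2.7]
width: 0.0238
```

Call:
drive_tool:
  motion:
    - [0.1,0,0,0]
    - [0.15,0,0,0]
    - [0.15,0,0,0]

```text
time: 24.68
ee_pos: [0.4751, -0.2093, 0.1114]
eef_rot: [0.37, 0.603, -0.37, 0.603]
ft_force: [-0.4, -0.6, -3.3]
width: 0.0238
```

Call:
drive_tool:
  motion:
    - [0.05,0,0,0]
    - [0.1,0,0,0]
    - [0.1,0,0,0]

```text
time: 24.93
ee_pos: [0.4752, -0.2093, 0.1113]
eef_rot: [0.37, 0.602, -0.37, 0.603]
ft_force: [-3.5, 1.6, 7.7]
width: 0.024
```

Call:
drive_tool:
  motion:
    - [-0.05,0,0,0]
    - [-0.08,0,0,0]
    - [-0.08,0,0,0]

```text
time: 25.18
ee_pos: [0.4751, -0.2094, 0.1113]
eef_rot: [0.37, 0.602, -0.37, 0.603]
ft_force: [-0.5, 0.4, 0.3]
width: 0.0236
```

Call:
drive_tool:
  motion:
    - [0,0,0,0]
    - [0,0,0,0]
    - [0,0,0,0]
    - [0,0,0,0]
    - [0,0,0,0]
    - [0,0,0,0]
    - [0,0,0,0]
    - [0,0,0,0]
    - [0,0,0,0]
    - [0,0,0,0]
    - [0,0,0,0]
    - [0,0,0,0]
  grip: 0

```text
time: 26.18
ee_pos: [0.475, -0.2093, 0.1113]
eef_rot: [0.37, 0.603, -0.37, 0.603]
ft_force: [0.8, -0.4, 0.2]
width: 0.0859
```

Call:
drive_tool:
  motion:
    - [-0.3,0,0,0]
    - [-1,0,0,0]
    - [-2.5,0,0,0]
    - [-4,0,0,0]
    - [-6,0,0,0]
    - [-8,0,0,0]
    - [-10,0,0,0]
    - [-12,0,0,0]
    - [-13.5,0,0,0]
    - [-14,0,0,0]
    - [-14,0,0,0]

```text
time: 27.1
ee_pos: [0.4757, -0.2095, 0.2529]
eef_rot: [0.37, 0.602, -0.37, 0.604]
ft_force: [-0.2, 0.2, 0.1]
width: 0.0871
```

```bash
python3 - <<'E'
from h import *
tool()
b=r.camera("scene"); zoom(b,140,110,220,165,3.6,"pics/s12z.png"); zoom(b,232,170,120,105,6,"pics/s12zz.png")
E
```

```text
t 27.1 tcp [ 0.4757 -0.2095  0.2529] jaw yaw 26.9 toolx [ 0.0025 -0.0014 -1.    ] w 0.0871 F [-0.22  0.23  0.07] M [ 0.03 -0.12  0.  ]
axes y [0.892 0.452 0.002] z [ 0.452 -0.892  0.002]
```

View pics/s12z.png

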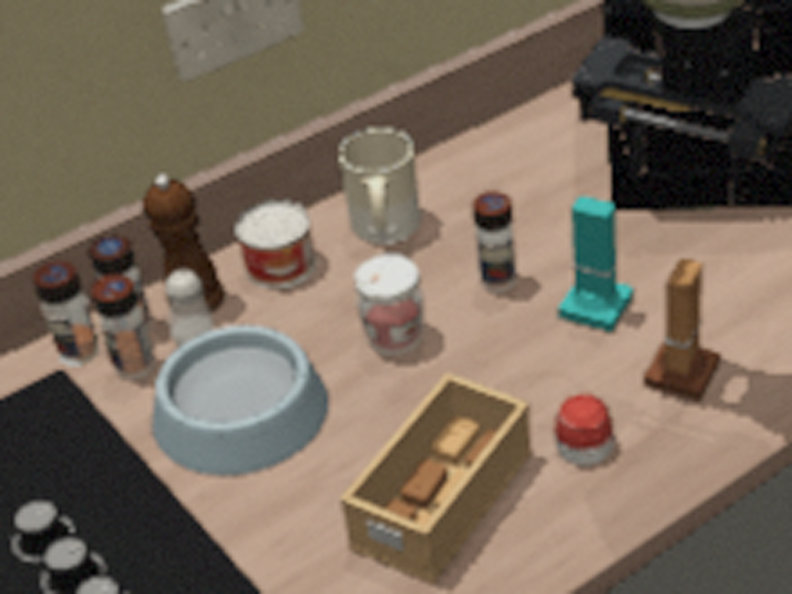

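View pics/s12zz.png

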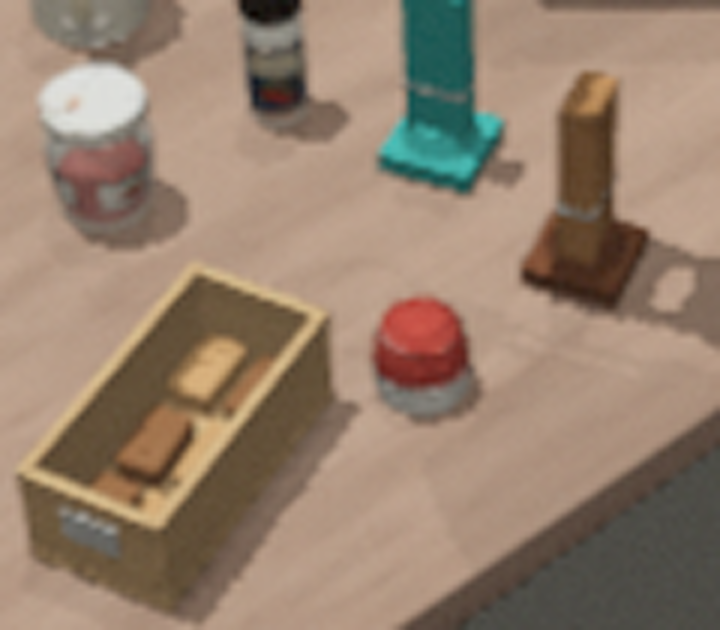

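The tamper stands upright on the worktop at (600,190) in the close-up. The visible biscuits lie flat, and the bowl, jars and timer look unmoved. I'm handing the job in.

```bash
python3 - <<'E'
from bench import r
print(r.close_job())
E
```

```text
the job is handed in; nothing more can be done
None
```

I pressed both pairs of leaning biscuits flat with the tamper and handed the job in at about 27 s; it reported no verdict. After that I stood the tamper upright on the open worktop near where it started and let go of it.

- **Pressing:** The -y pair went down on its own. The +y pair stuck at a total load of about 20 N over two biscuits and came free with one 8 mm rub. The foot then touched the +y end wall with about 5.5 N, so I backed it off 2 mm.
- **Final push:** I finished at the +y end and held about 16 N for roughly 0.7 s. It had settled from a brief peak of about 21 N shared over the biscuits under the foot.
- **Last checks:** After the push, both cameras showed all six biscuits flat and apart. The arm hid part of the -y pair from the top camera, but the scene camera showed that end level. By eye, the bowl, jars and timer had not moved. The gripper is open and clear, with about 0 N at the wrist.
- **Disagreements:** The two cameras differed by 4–6 mm along the tub's length, so I corrected for that by eye. At the +y end the foot stopped at about 27 mm rather than the expected 26 mm. It also touched the worktop about 1 mm above the height it was gripped at, so the tamper had probably slipped about 1 mm in the grip.

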